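# Pack up the precision tool case

## Task

Pack up the open tool case on the repair mat: push the upright orange bit panel over until it lies flat inside the case, and only then swing the lid over it and press it fully shut. Push gently with the fingertips or the outside of the fingers without gripping or lifting anything, ease the lid down rather than slamming it, leave the case where it stands and leave the things around it alone; finish clear of everything.

Things in the scene. Friction and masses are not known exactly. Their poses are not given: they have to be found in the camera images.
- toolcase: Black plastic tool case, loose on the 3 mm mat, about 2 kg in all: tray 190 (x) by 250 (y) by 50 mm high, walls 4 mm. Origin: centre of its underside; z up. Its -x is the front (carrying handle), its +x the rear, where the lid is hinged along the rim; the rear is on the robot's left (+y) give or take 20 degrees. Contents of the front bay lie below 36 mm.
- bit_panel (a joint): Angle of the orange bit panel, rad: 0 = flat, 1.57 = upright, stop at 1.85 (leaning to the front). It folds to the rear (case's +x). 85 mm from hinge to free edge, 212 mm wide along the case's y, 8 mm thick, 0.14 kg. Stays where it is left: 0.10 N m moves it, 2 N at 55 mm from the hinge. Flat, its upper face is 45 mm above the case's underside and its free edge 14 mm from the rear wall's outside.
- panel_hinge (a point): Middle of the panel's hinge line (case's frame: x -4, y 0, z 38 mm). Its axes turn with the panel: x from hinge to free edge, y along the hinge (parallel to the case's y), z the normal of the face that carries the bits (faces the front when upright, up when flat). The bit face lies at z = +7 mm, the back at z = -1 mm.
- panel_edge (a point): Middle of the panel's free edge, half-way through its thickness (x 85 mm, z 3 mm from panel_hinge in the panel's axes).
- lid (a joint): Angle of the lid, rad: 0 = fully shut, 1.57 = upright, stop at 2.05; starts leaning back past upright. Stiff hinge: stays where it is left, never falls; 0.42 N m moves it, 3 N at the free edge when upright, 1 N when nearly shut. Hollow black shell, 190 mm from hinge to free edge, 250 mm wide, 22 mm thick, 0.3 kg. Shut, its top is 72.5 mm above the case's underside. It strikes the panel if that stands.
- lid_hinge (a point): Middle of the lid's hinge line (case's frame: x +95, y 0, z 50.5 mm). Its axes turn with the lid: -x runs from hinge to free edge, y along the hinge, +z the lid's outward normal; the outer face lies at z = +22 mm. Shut, these axes are parallel to the case's own.
- lid_edge (a point): Middle of the lid's free edge, on its outer face (x -190 mm, z +22 mm from lid_hinge in the lid's axes).
- tape: Bystander: roll of amber tape lying flat, 76 mm across, 19 mm high. Origin at the centre of its underside.
- alcohol: Bystander: white bottle with blue cap, 54 mm across, 125 mm tall, upright. Origin at the centre of its underside. The tape, the bottle and the jar stand on the mat in front of the case (robot's right), in any order.
- flux: Bystander: small yellow jar with black lid, 42 mm across, 38 mm tall. Origin at the centre of its underside.

How it is judged (in metres and radians):
On the way, in this order (a step that is already met when the one before it is completed fails the run):
1. the bit panel is folded flat (within 0.08 rad, 7 mm at its edge) while the lid is still up (beyond 1.2 rad) (value of joint bit_panel below 0.08 rad and value of joint lid above 1.2 rad), for 0.2 s.
2. the lid is shut over it (value of joint lid below 0.035 rad and value of joint bit_panel below 0.08 rad), for 0.2 s.
At the end, for the whole second after the job is handed in: Bit panel flat (within 0.08 rad), lid shut over it (within 0.035 rad, about 6 mm at the free edge) and at rest; case within 25 mm of where it stood and level; tape, bottle and jar within 20 mm of where they were, bottle upright (all of step 2 and velocity of joint lid between -0.05 and 0.05 rad/s and linear speed of toolcase below 0.01 m/s and distance of toolcase from where it was at the start of the episode below 0.025 m and angle between toolcase's own z axis and vertical below 0.06 rad and distance of each of tape, alcohol, flux from where it was at the start of the episode below 0.02 m and angle between alcohol's own z axis and vertical below 0.2 rad); the robot touches nothing.
It fails at once if the lid is brought down (below 1.2 rad) while the panel is not yet flat (value of joint lid below 1.2 rad and value of joint bit_panel above 0.15 rad).
It fails at once if the panel or the lid is gripped or forced (more than 25 N from the fingers or the arm while it is free to swing: panel beyond 0.3 rad, lid beyond 0.2 rad; more than 80 N near its stop) ((value of joint bit_panel above 0.3 rad and contact force between the fingers and bit_panel above 25 N) or (value of joint bit_panel above 0.3 rad and contact force between the arm and bit_panel above 25 N) or (value of joint lid above 0.2 rad and contact force between the fingers and lid above 25 N) or (value of joint lid above 0.2 rad and contact force between the arm and lid above 25 N) or contact force between any of the fingers, the arm and bit_panel above 80 N or contact force between any of the fingers, the arm and lid above 80 N).
It fails at once if the lid is slammed (faster than 2.5 rad/s when nearly shut) (value of joint lid below 0.3 rad and velocity of joint lid below -2.5 rad/s).
It fails at once if the case is lifted, tipped or shoved away (25 mm) (distance of toolcase from where it was at the start of the episode above 0.025 m or angle between toolcase's own z axis and vertical above 0.12 rad or height (world z) of toolcase above 0.015 m).
It fails at once if a bystander is moved by more than 20 mm, lifted or knocked over (distance of any of tape, alcohol, flux from where it was at the start of the episode above 0.02 m or angle between alcohol's own z axis and vertical above 0.3 rad).
It also fails if it takes over 58 s, if anything falls off the work surface, if the arm or the gripper's body presses on something with over 40 N, if the wrist force passes 120 N, or if a joint passes its speed limit or range.

## Robot

A 6-joint arm with a two-finger parallel gripper is mounted at the origin on the work surface. World frame = base frame: x ahead of the robot, y to its left, z up, the work surface at z = 0. Lengths are in mm, angles in rad, forces in N, time in s.
With the tool pointing down it reaches from about 350 to 975 mm from the base axis. Payload 7.1 kg.
Tool frame: the origin (TCP) lies on the front face of the gripper's body, between the roots of the fingers; the fingertips stand 80 mm ahead of it and the grasp point (between the pads) lies 61 mm ahead of it; z points along the fingers, y is the line along which they close (so a half turn about z gives the same grasp; the last joint's range is limited). The gripper opens to 88 mm and grips with 3 to 60 N. Pads are 20 mm wide; open, the fingers measure 115 mm over their backs; the gripper's body (75 mm by 178 mm) begins 61 mm behind the grasp point.
Start: joints at [-1.246, 0.423, 1.63, -0, 1.089, -0.019], TCP at [210.684, -588.403, 302.675] pointing down, gripper open.
Joint ranges: [-3, 3], [-0.9, 2.11], [0.09, 2.58], [-1.31, 4.45], [0.11, 2.69], [-2.54, 2.54]. Speed limits (rad/s): [2.39, 2.39, 3.01, 3.14, 3.14, 3.14].

## Interface

Orientations are given as a rotation vector (axis times angle).
In Python, from workcell import readout, vision, close_job gives the robot as it stands.
- The arm moves only by the tool servo_tool, never from a script. Its argument "plan" is a list that holds one entry, the list of rows, each a list of 7 numbers: the gripper command: -1 is fully open, 1 is shut, values between are in proportion, then the shift along the world's x, y, z in units of 40 mm (1.0 is 40 mm), then the turn, a rotation vector about the world's x, y, z in units of 5 degrees (1.0 is 5 degrees). A call has 1 to 5 rows; each row shifts and turns the commanded pose from where the row before left it; what a row does not reach is not made up. A row lasts 1/12 s, in which the tool goes at most 41.7 mm and 7.16 degrees, less where a joint would pass 70% of its speed; a pose out of reach is approached as far as the arm can. A call is refused whole if a number of a shift passes 1 or a number of a turn 1, either way. A call with a gripper value outside its range is refused whole. The fingers move at their own pace and stop on an object; the grip force is fixed at half the most. Time passes only in rows, so rows that do not move let the fingers close. It gives the time, the measured TCP pose, the force, the opening and the grip force at its end, in the units of the state.
- readout.get_obs(): the state, without advancing time (a new reading comes with each control period).
- vision.get_image(name): name is "side" or "top"; returns the picture (420x560x3 uint8, red, green, blue); there is no depth.
- vision.camera_params(name): a dict with "fx", "fy", "cx", "cy" (pixels), "D" ([k1, k2, p1, p2, k3] as OpenCV has them; the pictures are not rectified), "rvec" (rotation vector, rad) and "tvec" (3), from world to camera coordinates, as OpenCV has them. Camera axes: x right, y down, z forward; pixel columns grow to the right and rows downward; lengths in mm; the calibration is good to about 2 mm. A picture is of the moment at which its call begins. camera_params takes no time and is no camera call.
- close_job(): hands the job in; it is judged then, once.
The state is a dict: "t": time; "qpos": joint angles; "qvel": joint speeds; "joint_torque": joint torques, N m; "ee_pos": TCP position; "orientation": TCP orientation; "ft_force": force on the tool from outside, world axes, zero at the start; "moment": the same for the moment, N m; "width": finger opening in mm; "grasp_force": force on a finger pad.
Only numpy, scipy, OpenCV 4.12 (cv2) and the standard library are available. Lean on these libraries where they do the work, as an engineer would, in place of code of your own. Each camera call takes 0.05 s, during which the arm holds its last target. There are 200 camera calls.

## Working session

There is one attempt and no reset: what is moved stays moved. The work goes in short steps, Python scripts to look and compute and a tool call to move; the robot and the scene stay as the last step left them, time stands still between calls to the robot, and variables do not carry over. Pictures are saved under pics/ and viewed, at most 10 in all, crops included, and the job is handed in when it is done.

Besides the shell and the picture viewer there is one more tool, called as name([rows], argument=value, ...), one row to a line, values as JSON. servo_tool: Moves the arm, as the interface text tells. Its arguments: {"type":"object","properties":{"plan":{"type":"array"}},"required":["plan"]}

```bash
mkdir -p pics; cat > h.py <<'E'
import numpy as np, cv2
from workcell import readout, vision
def cam(n):
    p=vision.camera_params(n);K=np.array([[p['fx'],0,p['cx']],[0,p['fy'],p['cy']],[0,0,1.]])
    return K,np.array(p['D'],float),np.array(p['rvec'],float),np.array(p['tvec'],float)
def ray(n,uv):
    K,D,r,t=cam(n);R=cv2.Rodrigues(r)[0]
    q=cv2.undistortPoints(np.array(uv,float).reshape(-1,1,2),K,D).reshape(-1,2)
    return -R.T@t, np.c_[q,np.ones(len(q))]@R
def plane(n,uv,z):
    c,d=ray(n,uv);return c+d*((z-c[2])/d[:,2])[:,None]
def proj(n,P):
    K,D,r,t=cam(n);return cv2.projectPoints(np.array(P,float).reshape(-1,1,3),r,t,K,D)[0].reshape(-1,2)
E
python3 - <<'E'
from h import *
for n in('side','top'):
    im=vision.get_image(n);cv2.imwrite(f'pics/{n}0.png',im[:,:,::-1])
    K,D,r,t=cam(n);print(n,-cv2.Rodrigues(r)[0].T@t)
print(readout.get_obs())
E
```

```text
side [ 429.01820362 -811.67406522  660.44882725]
top [ 475.32713668 -116.76868034  762.24706209]
{'t': 0.1, 'qpos': array([-1.24602178e+00,  4.23766198e-01,  1.63059451e+00,  3.07690401e-05,
        1.08861863e+00, -1.90296978e-02]), 'qvel': array([ 0.000875  , -0.00159944, -0.00222094, -0.00083772, -0.0011188 ,
       -0.00019703]), 'joint_torque': array([-2.75267321e-04, -5.45613778e+01, -2.74322391e+01,  6.44823234e-02,
        1.87933375e-02, -3.02415219e-05]), 'ee_pos': array([ 210.55764469, -588.05033412,  301.98574239]), 'orientation': array([-3.09393870e+00, -5.37133366e-01,  2.89259392e-04]), 'ft_force': array([-0.8599482 ,  0.97252044, -0.36606972]), 'moment': array([0.07030827, 0.00229343, 0.00586991]), 'grasp_force': 0.0, 'width': 87.70610654736947}
```

View pics/side0.png

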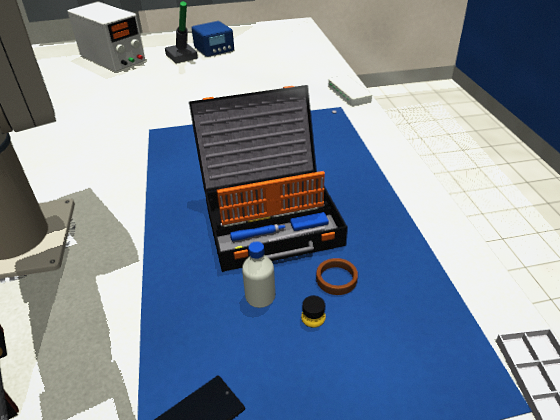

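View pics/top0.png

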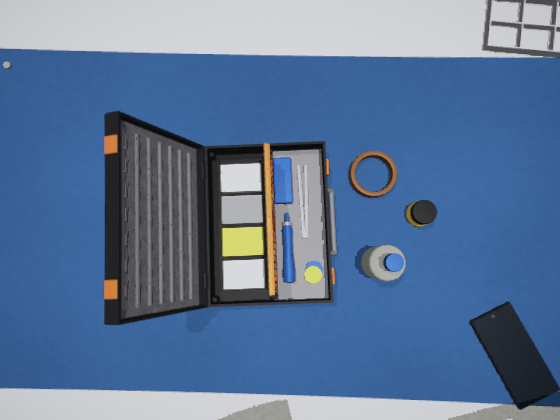

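The side view shows the lid leaning back (edge about (190,98)-(308,87)) and the orange panel upright at (220-325,172-225). Bottle (258,275), tape (337,276) and jar (313,312) are in front of it. In the top view, image left is the rear: tray rim corners are about (324,142), (331,300), (211,306) and (206,148), the panel edge runs (267,145)-(272,295), and the lid edge is at x≈107 (rows 114-322).

```bash
cat > m.py <<'E'
from h import *
im=cv2.imread('pics/top0.png');s=cv2.imread('pics/side0.png')
R=plane('top',[(325,142),(331,300),(211,306),(206,148)],53)
print(R.round(0))
print('front len',np.linalg.norm(R[0]-R[1]),'side',np.linalg.norm(R[0]-R[3]),np.linalg.norm(R[1]-R[2]))
hsv=cv2.cvtColor(im,cv2.COLOR_BGR2HSV)
m=cv2.inRange(hsv,(5,120,90),(20,255,255));n,l,st,c=cv2.connectedComponentsWithStats(m)
for i in range(1,n):
    if st[i,4]>40:print('top org',st[i],c[i].round(1))
hs=cv2.cvtColor(s,cv2.COLOR_BGR2HSV)
m2=cv2.inRange(hs,(5,120,90),(20,255,255));n,l,st,c=cv2.connectedComponentsWithStats(m2)
for i in range(1,n):
    if st[i,4]>40:print('side org',st[i],c[i].round(1))
# case pose: image front mid etc
C=R.mean(0);fwd=(R[2]+R[3]-R[0]-R[1])[:2];fwd/=np.linalg.norm(fwd);wid=(R[0]+R[3]-R[1]-R[2])[:2]
ex=fwd;print('C',C,'ex',ex,'angle',np.degrees(np.arctan2(ex[1],ex[0])),'wid ang',np.degrees(np.arctan2(wid[1],wid[0])))
ey=np.array([-ex[1],ex[0]])
def W(x,y,z):return np.r_[C[:2]+x*ex+y*ey,3+z]
# intersect rays with case mid-plane-ish: solve for panel / lid angle from edge mid pixel
def xz(cm,uv,y): # ray hits vertical plane case-y = y
    o,d=ray(cm,[uv]);d=d[0];k=(y-(o[:2]-C[:2])@ey)/(d[:2]@ey);p=o+k*d;return (p[:2]-C[:2])@ex,p[2]-3
for uv,y in(((105,114),-125),((105,323),125)):
    for a in np.arange(1.5,2.06,.05):
        pts=[W(95-190*np.cos(a)+22*np.sin(a),yy,50.5+190*np.sin(a)+22*np.cos(a)) for yy in(-125,125)]
    
for a in np.arange(1.5,2.06,.1):
    P=[W(95-190*np.cos(a)+h*np.sin(a),yy,50.5+190*np.sin(a)+h*np.cos(a)) for h in (0,22) for yy in(-125,125)]
    print('lid %.2f'%a,proj('top',P).round(0).tolist(),proj('side',P).round(0).tolist())
for a in np.arange(1.3,1.86,.1):
    P=[W(-4+85*np.cos(a)-h*np.sin(a),yy,38+85*np.sin(a)+h*np.cos(a)) for h in (-1,7) for yy in(-106,106)]
    print('panel %.2f'%a,proj('top',P).round(0).tolist(),proj('side',P).round(0).tolist())
for n_,uv,z in(('tape',(373,174),22),('jar',(424,212),41),('cap',(395,262),128)):print(n_,plane('top',[uv],z).round(0))
E
python3 m.py
```

```text
[[ 666. -169.   53.]
 [ 422. -182.   53.]
 [ 408.   -1.   53.]
 [ 652.   18.   53.]]
front len 244.46207278364105 side 187.4734040310025 181.87761587007589
top org [105 134  13  21 246] [111.  143.8]
top org [ 263  144   14  152 1150] [269.7 218.1]
top org [351 151  46  45 543] [373.2 173.2]
top org [326 159   3  16  46] [327.  166.5]
top org [104 279  14  21 265] [110.9 289.1]
side org [112  22  16   9  74] [119.5  26. ]
side org [113  30  16   9  79] [120.7  33.6]
side org [ 217  171  108   54 2411] [269.6 196.7]
side org [321 232  14   8  83] [327.6 235.4]
side org [234 249  14  10  92] [240.7 253.3]
side org [317 259  40  30 318] [336.5 273.7]
C [537.26145476 -83.66589607  53.        ] ex [-0.07556827  0.99714063] angle 94.33387443102755 wid ang 3.702567410476239
lid 1.50 [[186.0, 105.0], [192.0, 324.0], [167.0, 105.0], [172.0, 325.0]] [[320.0, 97.0], [192.0, 116.0], [317.0, 91.0], [191.0, 110.0]]
lid 1.60 [[170.0, 105.0], [175.0, 325.0], [151.0, 107.0], [155.0, 326.0]] [[317.0, 93.0], [191.0, 111.0], [314.0, 88.0], [190.0, 107.0]]
lid 1.70 [[154.0, 107.0], [158.0, 325.0], [136.0
[... 722 characters left out ...]
, 168.0], [216.0, 187.0], [323.0, 170.0], [216.0, 189.0]]
panel 1.50 [[260.0, 143.0], [267.0, 295.0], [266.0, 143.0], [273.0, 295.0]] [[323.0, 170.0], [216.0, 189.0], [324.0, 172.0], [217.0, 191.0]]
panel 1.60 [[266.0, 143.0], [273.0, 295.0], [272.0, 143.0], [279.0, 295.0]] [[324.0, 172.0], [217.0, 192.0], [326.0, 174.0], [218.0, 194.0]]
panel 1.70 [[272.0, 143.0], [280.0, 295.0], [278.0, 143.0], [285.0, 294.0]] [[326.0, 175.0], [218.0, 195.0], [327.0, 177.0], [219.0, 198.0]]
panel 1.80 [[278.0, 143.0], [286.0, 294.0], [284.0, 143.0], [291.0, 294.0]] [[327.0, 178.0], [219.0, 198.0], [328.0, 181.0], [219.0, 201.0]]
tape [[ 623. -250.   22.]]
jar [[ 561. -326.   41.]]
cap [[ 481. -261.  128.]]
```

servo_tool([
  [[1, 0.55, 0.7, 0, 0, 0, 1], [1, 0.55, 0.7, 0, 0, 0, 1], [1, 0.55, 0.7, 0, 0, 0, 1], [1, 0.55, 0.7, 0, 0, 0, 1], [1, 0.55, 0.7, 0, 0, 0, 1]],
])

```text
t: 0.52
ee_pos: [321.2, -446.9, 302.3]
orientation: [-2.903, -1.2, 0.0]
ft_force: [0.6, 0.4, -0.1]
width: 58.0
grasp_force: 0.0
```

servo_tool([
  [[1, 0.55, 0.7, 0, 0, 0, 1], [1, 0.55, 0.7, 0, 0, 0, 1], [1, 0.55, 0.7, 0, 0, 0, 1], [1, 0.55, 0.7, 0, 0, 0, 1], [1, 0.55, 0.7, 0, 0, 0, 1]],
])

```text
t: 0.93
ee_pos: [431.3, -306.8, 302.5]
orientation: [-2.574, -1.8, 0.0]
ft_force: [-0.1, -0.2, 0.8]
width: 24.9
grasp_force: 0.0
```

servo_tool([
  [[1, 0.55, 0.7, 0, 0, 0, 1], [1, 0.55, 0.7, 0, 0, 0, 1], [1, 0.55, 0.7, 0, 0, 0, 1], [1, 0.55, 0.7, 0, 0, 0, 1], [1, 0.55, 0.7, 0, 0, 0, 1]],
])

```text
t: 1.35
ee_pos: [541.3, -166.7, 302.4]
orientation: [-2.123, -2.315, 0.0]
ft_force: [0.6, -0.1, -0.4]
width: 0.6
grasp_force: 0.0
```

servo_tool([
  [[1, 0, 0.2, -0.75, 0, 0, 0], [1, 0, 0.2, -0.75, 0, 0, 0], [1, 0, 0.2, -0.75, 0, 0, 0], [1, 0, 0.2, -0.75, 0, 0, 0], [1, 0, 0.1, -0.05, 0, 0, 0]],
])

```text
t: 1.77
ee_pos: [537.6, -130.8, 175.7]
orientation: [-2.122, -2.305, 0.007]
ft_force: [-1.0, -0.4, -0.6]
width: 0.7
grasp_force: 0.0
```

```bash
python3 - <<'E'
from h import *
a=vision.get_image('side');b=vision.get_image('top')
c=np.hstack([a[60:300,100:420],b[90:330,90:410]]);cv2.imwrite('pics/a1.png',c[:,:,::-1])
E
```

```text
(no output)
```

View pics/a1.png

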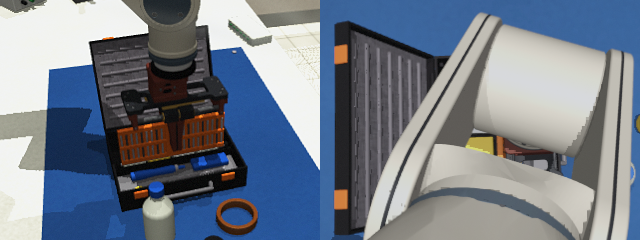

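The view confirms the closed fingers are in front of the middle of the panel, clear of the bottle and lid. I'll push next.

servo_tool([
  [[1, 0, 0.2, 0, 0, 0, 0], [1, 0, 0.2, 0, 0, 0, 0], [1, 0, 0.2, 0, 0, 0, 0], [1, 0, 0.2, 0, 0, 0, 0], [1, 0, 0.2, 0, 0, 0, 0]],
])

```text
t: 2.28
ee_pos: [541.1, -91.9, 181.8]
orientation: [2.127, 2.31, 0.001]
ft_force: [-0.2, -2.0, -0.1]
width: 0.4
grasp_force: 0.9
```

servo_tool([
  [[1, 0, 0.14, -0.04, 0, 0, 0], [1, 0, 0.14, -0.04, 0, 0, 0], [1, 0, 0.14, -0.04, 0, 0, 0], [1, 0, 0.14, -0.08, 0, 0, 0], [1, 0, 0.14, -0.08, 0, 0, 0]],
])

```text
t: 2.7
ee_pos: [540.6, -63.8, 169.1]
orientation: [-2.128, -2.31, 0.0]
ft_force: [-0.7, -2.2, 0.5]
width: 0.1
grasp_force: 0.7
```

servo_tool([
  [[1, 0, 0.12, -0.12, 0, 0, 0], [1, 0, 0.1, -0.14, 0, 0, 0], [1, 0, 0.08, -0.14, 0, 0, 0], [1, 0, 0.06, -0.14, 0, 0, 0], [1, 0, 0.06, -0.14, 0, 0, 0]],
])

```text
t: 3.12
ee_pos: [540.6, -47.3, 141.5]
orientation: [-2.128, -2.31, 0.0]
ft_force: [-0.1, 0.1, 1.3]
width: 0.4
grasp_force: 0.6
```

servo_tool([
  [[1, 0, 0.04, -0.1, 0, 0, 0], [1, 0, 0.02, -0.08, 0, 0, 0], [1, 0, 0, -0.08, 0, 0, 0], [1, 0, 0, -0.04, 0, 0, 0], [1, 0, 0, 0, 0, 0, 0]],
])

```text
t: 3.53
ee_pos: [540.5, -45.3, 129.9]
orientation: [-2.128, -2.31, 0.001]
ft_force: [-0.3, 0.8, 0.2]
width: 0.6
grasp_force: 0.0
```

servo_tool([
  [[1, 0, 0, -0.03, 0, 0, 0], [1, 0, 0, -0.03, 0, 0, 0], [1, 0, 0, 0, 0, 0, 0]],
])

```text
t: 3.78
ee_pos: [540.8, -45.3, 128.4]
orientation: [2.129, 2.31, 0.0]
ft_force: [-1.1, 0.6, 4.1]
width: 0.6
grasp_force: 2.0
```

servo_tool([
  [[1, 0, 0, -0.03, 0, 0, 0], [1, 0, 0, -0.03, 0, 0, 0], [1, 0, 0, 0, 0, 0, 0], [1, 0, 0, 0, 0, 0, 0]],
])

```text
t: 4.12
ee_pos: [540.9, -45.3, 128.0]
orientation: [2.128, 2.31, 0.001]
ft_force: [-9.0, 1.5, 29.0]
width: 0.5
grasp_force: 14.3
```

servo_tool([
  [[1, 0, 0, 0.5, 0, 0, 0], [1, 0, 0, 1, 0, 0, 0], [1, 0, 0, 1, 0, 0, 0], [1, 0, 0, 1, 0, 0, 0], [1, 0, 0, 1, 0, 0, 0]],
])

```text
t: 4.53
ee_pos: [540.2, -45.3, 307.4]
orientation: [2.129, 2.31, -0.0]
ft_force: [0.5, 0.2, -0.3]
width: 0.3
grasp_force: 0.0
```

servo_tool([
  [[1, 0, 0, 1, 0, 0, 0], [1, 0, 0.9, 0, 0, 0, 0], [1, 0, 0.9, 0, 0, 0, 0], [1, 0, 0.9, 0, 0, 0, 0], [1, 0, 0.9, 0, 0, 0, 0]],
])

```text
t: 4.95
ee_pos: [540.5, 99.9, 346.1]
orientation: [2.129, 2.309, 0.001]
ft_force: [0.7, -1.0, -0.4]
width: 0.5
grasp_force: 0.0
```

servo_tool([
  [[1, 0, 0.5, 0, 0, 0, 0], [1, 0, 0.5, 0, 0, 0, 0], [1, 0, 0, 0, 0, 0, 0]],
])

```text
t: 5.2
ee_pos: [540.5, 141.6, 345.6]
orientation: [-2.125, -2.314, -0.002]
ft_force: [-0.2, -0.2, 0.0]
width: 0.6
grasp_force: 0.0
```

```bash
python3 - <<'E'
from h import *
a=vision.get_image('side');b=vision.get_image('top')
c=np.hstack([a[60:300,100:420],b[90:330,90:410]]);cv2.imwrite('pics/a2.png',c[:,:,::-1])
E
```

```text
(no output)
```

View pics/a2.png

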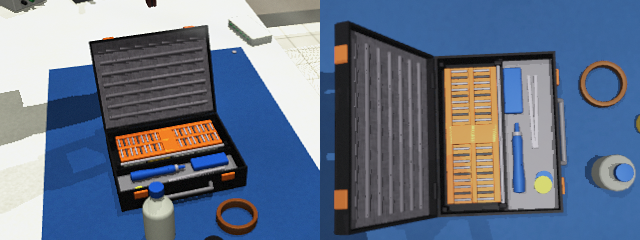

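The views show the panel lying flat, with the lid still back and the case and bystanders unmoved. I'll take the lid from behind now.

servo_tool([
  [[1, 0, 0, -0.85, 0, 0, 0], [1, 0, 0, -0.8, 0, 0, 0], [1, 0, -0.3, 0, 0, 0, 0], [1, 0, -0.2, 0, 0, 0, 0], [1, 0, -0.2, 0, 0, 0, 0]],
])

```text
t: 5.72
ee_pos: [541.2, 109.4, 280.7]
orientation: [-2.13, -2.309, -0.002]
ft_force: [-1.0, 5.4, 4.4]
width: 0.3
grasp_force: 2.7
```

servo_tool([
  [[1, 0, -0.2, 0, 0, 0, 0], [1, 0, -0.2, 0, 0, 0, 0], [1, 0, -0.2, 0, 0, 0, 0], [1, 0, -0.2, 0, 0, 0, 0], [1, 0, -0.2, 0, 0, 0, 0]],
])

```text
t: 6.13
ee_pos: [541.3, 69.9, 280.8]
orientation: [2.128, 2.309, 0.003]
ft_force: [0.3, 4.7, 2.0]
width: 0.5
grasp_force: 1.7
```

servo_tool([
  [[1, 0, -0.25, 0, 0, 0, 0], [1, 0, -0.25, 0.03, 0, 0, 0], [1, 0, -0.25, 0.03, 0, 0, 0], [1, 0, -0.25, 0.03, 0, 0, 0], [1, 0, -0.25, 0, 0, 0, 0]],
])

```text
t: 6.55
ee_pos: [540.7, 19.7, 283.1]
orientation: [2.129, 2.31, 0.0]
ft_force: [1.7, 3.2, -0.2]
width: 0.6
grasp_force: 1.4
```

servo_tool([
  [[1, 0, -0.25, 0, 0, 0, 0], [1, 0, -0.25, -0.03, 0, 0, 0], [1, 0, -0.25, -0.06, 0, 0, 0], [1, 0, -0.25, -0.08, 0, 0, 0], [1, 0, -0.25, -0.08, 0, 0, 0]],
])

```text
t: 6.97
ee_pos: [540.7, -30.3, 272.9]
orientation: [2.128, 2.31, -0.0]
ft_force: [1.3, 1.8, 0.8]
width: 0.4
grasp_force: 1.2
```

servo_tool([
  [[1, 0, -0.25, -0.05, 0, 0, 0], [1, 0, -0.22, -0.1, 0, 0, 0], [1, 0, -0.22, -0.12, 0, 0, 0], [1, 0, -0.22, -0.14, 0, 0, 0], [1, 0, -0.2, -0.16, 0, 0, 0]],
])

```text
t: 7.38
ee_pos: [540.7, -74.6, 249.7]
orientation: [2.128, 2.31, -0.0]
ft_force: [1.3, 0.5, 1.2]
width: 0.3
grasp_force: 0.9
```

servo_tool([
  [[1, 0, -0.18, -0.18, 0, 0, 0], [1, 0, -0.18, -0.2, 0, 0, 0], [1, 0, -0.16, -0.2, 0, 0, 0], [1, 0, -0.14, -0.2, 0, 0, 0], [1, 0, -0.12, -0.2, 0, 0, 0]],
])

```text
t: 7.8
ee_pos: [540.6, -105.5, 210.1]
orientation: [-2.128, -2.31, 0.001]
ft_force: [1.7, -0.4, 2.2]
width: 0.4
grasp_force: 0.7
```

servo_tool([
  [[1, 0, -0.1, -0.2, 0, 0, 0], [1, 0, -0.1, -0.2, 0, 0, 0], [1, 0, -0.08, -0.2, 0, 0, 0], [1, 0, -0.06, -0.2, 0, 0, 0], [1, 0, -0.04, -0.2, 0, 0, 0]],
])

```text
t: 8.22
ee_pos: [540.6, -120.3, 170.2]
orientation: [-2.128, -2.311, 0.0]
ft_force: [-0.4, -0.1, 2.7]
width: 0.3
grasp_force: 0.6
```

servo_tool([
  [[1, 0, -0.02, -0.1, 0, 0, 0], [1, 0, 0, -0.1, 0, 0, 0], [1, 0, 0, -0.08, 0, 0, 0], [1, 0, 0, -0.06, 0, 0, 0], [1, 0, 0, -0.03, 0, 0, 0]],
])

```text
t: 8.63
ee_pos: [540.6, -120.7, 156.0]
orientation: [-2.128, -2.311, 0.0]
ft_force: [0.3, -1.1, 1.4]
width: 0.4
grasp_force: 0.6
```

servo_tool([
  [[1, 0, 0, -0.03, 0, 0, 0], [1, 0, 0, 0, 0, 0, 0], [1, 0, 0, 0, 0, 0, 0]],
])

```text
t: 8.88
ee_pos: [540.6, -120.7, 155.8]
orientation: [-2.128, -2.311, 0.0]
ft_force: [-2.6, 0.2, 7.6]
width: 0.0
grasp_force: 3.6
```

servo_tool([
  [[1, 0, 0, -0.03, 0, 0, 0], [1, 0, 0, -0.03, 0, 0, 0], [1, 0, 0, 0, 0, 0, 0], [1, 0, 0, 0, 0, 0, 0], [1, 0, 0, 0, 0, 0, 0]],
])

```text
t: 9.3
ee_pos: [540.6, -120.7, 155.5]
orientation: [2.128, 2.311, 0.0]
ft_force: [-8.9, 1.2, 30.3]
width: 0.9
grasp_force: 15.1
```

The lid is hard against its stop at the expected height, so I'll retreat.

servo_tool([
  [[1, 0, 0, 0.3, 0, 0, 0], [1, 0, 0, 0.8, 0, 0, 0], [1, 0, 0, 1, 0, 0, 0], [1, 0, 0, 1, 0, 0, 0], [1, 0, 0, 1, 0, 0, 0]],
])

```text
t: 9.72
ee_pos: [540.2, -120.4, 318.5]
orientation: [-2.128, -2.31, 0.0]
ft_force: [0.7, -0.6, -0.7]
width: 1.0
grasp_force: 0.0
```

servo_tool([
  [[1, 0, 1, 0.3, 0, 0, 0], [1, 0, 1, 0, 0, 0, 0], [1, 0, 1, 0, 0, 0, 0], [1, 0, 1, 0, 0, 0, 0], [1, 0, 1, 0, 0, 0, 0]],
])

```text
t: 10.13
ee_pos: [540.2, 80.9, 329.2]
orientation: [2.129, 2.31, 0.001]
ft_force: [0.0, 0.7, -0.3]
width: 0.8
grasp_force: 0.0
```

servo_tool([
  [[1, 0, 0.8, 0, 0, 0, 0], [1, 0, 0.5, 0, 0, 0, 0], [1, 0, 0, 0, 0, 0, 0], [1, 0, 0, 0, 0, 0, 0], [1, 0, 0, 0, 0, 0, 0]],
])

```text
t: 10.55
ee_pos: [540.5, 130.6, 328.6]
orientation: [2.128, 2.311, -0.001]
ft_force: [-0.1, -0.2, -0.1]
width: 0.1
grasp_force: 0.0
```

```bash
python3 - <<'E'
from h import *
a=vision.get_image('side');b=vision.get_image('top')
c=np.hstack([a[60:340,100:420],b[90:370,140:460]]);cv2.imwrite('pics/a3.png',c[:,:,::-1])
E
```

```text
(no output)
```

View pics/a3.png

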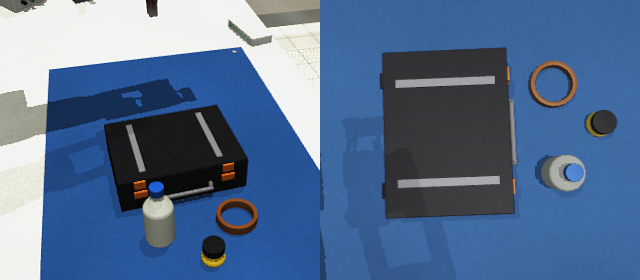

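The lid is shut and the case and bystanders are in place: in the top crop the tape is at (553,84), the jar at (602,123) and the bottle cap at (573,173), which match the start positions. The arm is clear.

```bash
python3 -c "
from workcell import close_job
print(close_job())"
```

```text
the job is handed in; nothing more can be done
None
```

The job is handed in: the bit panel was pressed flat and the lid then eased fully shut over it, with the case and bystanders showing no visible shift in the last pictures and the arm clear; no verdict came back from the hand-in.

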